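# Restock the lantern and torch cells, old stock forward

## Task

Restock the two battery lanes on the bedside plank, oldest to the front: in each lane first bring the old cell that stands at the back forward to the front mark, then stand the loose new cell of the same size on the back mark behind it (fat cells in the wide lane, slim cells in the narrow lane). All four cells must end upright, flat on the lane floor on their marks, and let go of; leave the tumbler, the block battery, the torch and the hairbrush where they are.

Things in the scene. Friction and masses are not known exactly. Their poses are not given: they have to be found in the camera images.
- fat_old: Old fat dry cell standing upright, 34 mm diameter, 60 mm tall to its flat top (a small steel nub stands 2 mm higher), about 140 g, steel can with a dark sleeve. At the start it stands on the back mark of the wide lane. Origin: centre of its underside; z up along its axis; round, so its yaw means nothing.
- fat_new: New fat dry cell standing upright, 34 mm diameter, 60 mm tall to its flat top (a small steel nub stands 2 mm higher), about 140 g, steel can with a dark sleeve. At the start it stands loose on the plank, beside the lanes; looks the same as the old fat cell. Origin: centre of its underside; z up along its axis; round, so its yaw means nothing.
- slim_old: Old slim dry cell standing upright, 26 mm diameter, 50 mm tall to its flat top (a small steel nub stands 2 mm higher), about 70 g, steel can with a dark sleeve. At the start it stands on the back mark of the narrow lane. Origin: centre of its underside; z up along its axis; round, so its yaw means nothing.
- slim_new: New slim dry cell standing upright, 26 mm diameter, 50 mm tall to its flat top (a small steel nub stands 2 mm higher), about 70 g, steel can with a dark sleeve. At the start it stands loose on the plank, beside the lanes; looks the same as the old slim cell. Origin: centre of its underside; z up along its axis; round, so its yaw means nothing.
- lane_wide: Wide white lane for fat cells, fixed: floor 4 mm over the plank, 112 mm long (x), 54 mm wide inside, 62 mm outside; side walls 12 mm high; a 25 mm high wall closes its back end (+x); the front end (-x, nearer the robot) is open. Two grey 34 mm discs mark front place (x -28 mm) and back place (x +28 mm), y 0, z 4 mm. Origin: underside, midway between the marks. Yaw within 0.4 rad.
- lane_narrow: Narrow white lane for slim cells, fixed: floor 4 mm over the plank, 112 mm long (x), 44 mm wide inside, 52 mm outside; side walls 12 mm high; a 25 mm high wall closes its back end (+x); the front end (-x, nearer the robot) is open. Two grey 26 mm discs mark front place (x -28 mm) and back place (x +28 mm), y 0, z 4 mm. Origin: underside, midway between the marks. Yaw within 0.4 rad.
- tumbler: Glass tumbler standing on the plank, 64 mm across the rim, 80 mm tall; leave it. Origin: centre of its underside, z up.
- block: Rectangular block battery lying flat, 48 x 26 x 17 mm, two studs on its -x end; fits neither lane, leave it. Origin: centre of its underside, x along its length.
- torch: Battery torch lying on the plank beyond the lanes, 160 mm long, head 42 mm across at its +x end; leave it. Origin: at plank level under the middle of its length, x along its length.
- hairbrush: Steel hairbrush lying bristles up beyond the lanes, 200 mm long, 48 mm wide, 30 mm high over the bristles; leave it. Origin: at plank level where handle meets head, x towards the head.
Mind the look-alikes: they are no part of the job. Leave any turquoise look-alike of the lane_wide alone. Leave any green look-alike of the slim_old alone.

How it is judged:
By the outcome, as a careful person would: the job done as asked, in the order asked, and still so for the second after the job is handed in, with the robot touching nothing.
It also fails if it takes over 96 s, if anything falls off the work surface, if the arm or the gripper's body presses on something with over 40 N, if the wrist force passes 120 N, or if a joint passes its speed limit or range.

## Robot

A 7-joint arm with a two-finger parallel gripper is mounted at the origin on the work surface. World frame = base frame: x ahead of the robot, y to its left, z up, the work surface at z = 0. Lengths are in m, angles in rad, forces in N, time in s.
With the tool pointing down it reaches from about 0.4 to 0.85 m from the base axis. Payload 4.5 kg.
Tool frame: the origin (TCP) lies at the very end of the fingers, on their centre line; the grasp point (between the pads) lies 19 mm behind it; z points along the fingers, y is the line along which they close (so a half turn about z gives the same grasp; the last joint's range is limited). The gripper opens to 88 mm and grips with 3 to 60 N. Pads are 18 mm wide; open, the fingers measure 123 mm over their backs; the gripper's body (75 mm by 187 mm) begins 45 mm behind the grasp point.
Start: joints at [1.27, 0.689, -0.195, 1.565, 0.157, 0.902, -0.215], TCP at [0.205, -0.59, 0.239] pointing down, gripper open.
Joint ranges: [-3.01, 3.01], [-0.46, 2.08], [-1.47, 1.51], [0.13, 2.56], [-1, 4.14], [0.04, 2.09], [-2.66, 2.66]. Speed limits (rad/s): [2.57, 2.57, 3.14, 3.14, 3.14, 3.14, 3.14].

## Interface

Orientations are given as a unit quaternion [x, y, z, w].
In Python, from plant import r, optics gives the robot as it stands.
- The arm moves only by the tool servo_tool, never from a script. Its arguments are lists of equal length, an entry for each row: "translation": the shift along the tool's x, y, z in m, a list of three; "turn": the turn, a rotation vector about the tool's x, y, z in rad, a list of three. In form: {"translation": [[dx, dy, dz], ...], "turn": [[rx, ry, rz], ...]}. A call has 1 to 10 rows; each row shifts and turns the commanded pose from where the row before left it, along the tool's axes as they then stand; what a row does not reach is not made up. A row lasts 1/8 s, in which the tool goes at most 62.5 mm and 10.7 degrees, less where a joint would pass 70% of its speed; a pose out of reach is approached as far as the arm can. A call is refused whole if a number of a shift passes 0.0625 or a number of a turn 0.188, either way. A call with a gripper value outside its range is refused whole. "grip" is the opening, from 0 (shut) to 1 (fully open), set as the call begins (left out, the last holds). The fingers move at their own pace and stop on an object; "grip_force" is the grip in N (left out, the last holds). Time passes only in rows, so rows that do not move let the fingers close. It gives the time, the measured TCP pose, the force, the opening and the grip force at its end, in the units of the state.
- r.get_state(): the state, without advancing time (a new reading comes with each control period).
- optics.snapshot(name): name is "scene" or "top" or "wrist"; returns a dict with "img" (400x640x3 uint8, red, green, blue), "z_map" (400x640 float32, m along the optical axis (not along the pixel's ray), 0 where there is no reading), "mtx" (3x3 intrinsics, pixels), "R" (3x3) and "t" (3): a world point X has camera coordinates R X + t. Camera axes: x right, y down, z forward; pixel columns grow to the right and rows downward; lengths in m; the calibration is good to about 2 mm. The wrist camera is an equidistant fisheye: a pixel r from the principal point sees the ray r / f radians off the axis. A picture is of the moment at which its call begins.
- r.finish_job(): hands the job in; it is judged then, once.
The state is a dict: "clock": time; "q": joint angles; "qd": joint speeds; "joint_torque": joint torques, N m; "tool_pos": TCP position; "eef_rot": TCP orientation; "contact_force": force on the tool from outside, world axes, zero at the start; "moment": the same for the moment, N m; "opening": opening from 0.0 (shut) to 1.0 (fully open); "finger_force": force on a finger pad.
Only numpy, scipy, OpenCV 4.12 (cv2) and the standard library are available. Lean on these libraries where they do the work, as an engineer would, in place of code of your own. Each camera call takes 0.05 s, during which the arm holds its last target. There are 200 camera calls.

## Working session

There is one attempt and no reset: what is moved stays moved. The work goes in short steps, Python scripts to look and compute and a tool call to move; the robot and the scene stay as the last step left them, time stands still between calls to the robot, and variables do not carry over. Pictures are saved under pics/ and viewed, at most 14 in all, crops included, and the job is handed in when it is done.

Besides the shell and the picture viewer there is one more tool, called after "Request:" in YAML: its name, and indented under it one key for each argument. servo_tool: Moves the arm, as the interface text tells. Its arguments: {"type":"object","properties":{"translation":{"type":"array"},"turn":{"type":"array"},"grip":{"type":"number"},"grip_force":{"type":"number"}},"required":["translation","turn"]}

```bash
mkdir -p pics; ls
python3 - <<'E'
from plant import r, optics
import cv2,numpy as np
for n in ["scene","top"]:
    s=optics.snapshot(n); cv2.imwrite(f"pics/{n}0.png",s["img"][:,:,::-1]); np.savez(f"{n}0.npz",**s)
    print(n,s["mtx"].tolist(),s["R"].round(3).tolist(),s["t"].round(3).tolist())
st=r.get_state(); print(st)
E
```

```text
pics
scene [[368.9986993753217, 0.0, 317.4430506706979], [0.0, 368.9986993753217, 199.78071326956777], [0.0, 0.0, 1.0]] [[0.73, 0.683, 0.004], [0.471, -0.499, -0.727], [-0.495, 0.533, -0.687]] [-0.411, -0.259, 1.04]
top [[423.49120066872183, 0.0, 323.9607111195905], [0.0, 423.49120066872183, 195.4388399607797], [0.0, 0.0, 1.0]] [[-0.016, -1.0, -0.008], [-0.99, 0.017, -0.137], [0.137, 0.005, -0.991]] [0.02, 0.564, 0.946]
{'clock': 0.1, 'q': array([ 1.26977623,  0.68990851, -0.1945182 ,  1.56620857,  0.1572735 ,
        0.90252298, -0.21510132]), 'qd': array([ 0.00075809, -0.00353221, -0.00028375, -0.00187556, -0.00063823,
       -0.00164104,  0.00021704]), 'joint_torque': array([-3.40699327e-03, -5.28499532e+01, -1.27095055e+00, -1.53834647e+01,
       -5.24432631e-02,  2.06857949e-03,  2.58754989e-05]), 'tool_pos': array([ 0.20515288, -0.58977483,  0.23799333]), 'eef_rot': array([ 9.86014860e-01,  1.66655357e-01, -1.88795173e-04, -8.08120449e-04]), 'contact_force': array([ 0.0876158 ,  0.56579935, -0.47807394]), 'moment': array([-0.00876458, -0.03275775, -0.04777519]), 'finger_force': 0.0, 'opening': 1.0023280053655268}
```

View pics/scene0.png

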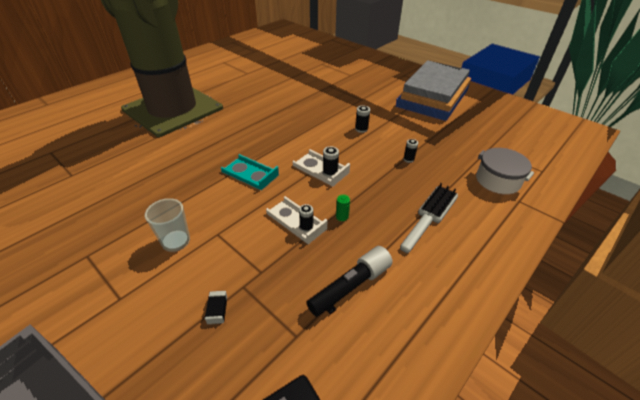

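View pics/top0.png

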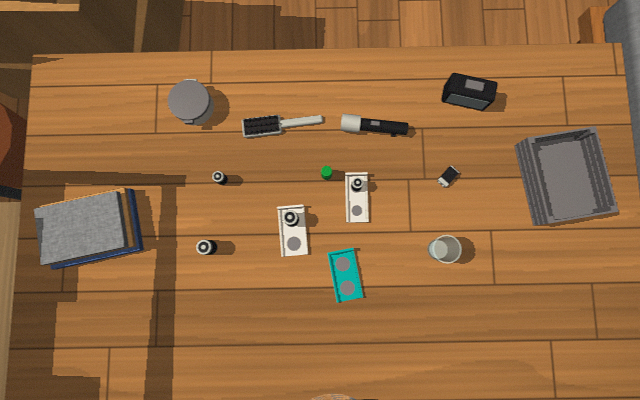

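Candidates in the top view:
- **Dark cells:** fat (290,217) stands on the wide lane and fat (206,247) is loose. Slim (357,184) stands on the narrow lane and slim (219,177) is loose.
- **Green look-alike:** (326,173), leave it.
- **Lanes:** white wide (293,231) and white narrow (357,198). The turquoise look-alike (346,275) is to be left.

By the description, I use the dark cells and the white lanes.

```bash
cat > h.py <<'E'
import numpy as np, cv2
def cloud(s):
    v,u=np.mgrid[0:400,0:640]; z=s["z_map"]; K=s["mtx"]
    c=np.stack([(u-K[0,2])/K[0,0]*z,(v-K[1,2])/K[1,1]*z,z],-1)
    return (c-s["t"])@s["R"]
def px2w(s,u,v,zw):
    K=s["mtx"]; d=s["R"].T@np.array([(u-K[0,2])/K[0,0],(v-K[1,2])/K[1,1],1]); o=-s["R"].T@s["t"]
    return o+d*(zw-o[2])/d[2]
E
python3 - <<'E'
from h import *
S={n:dict(np.load(n+"0.npz")) for n in ["top","scene"]}
seeds={"fat_old":(290,217),"fat_new":(206,247),"slim_old":(357,184),"slim_new":(219,177),"green":(326,173)}
T=S["top"];C=cloud(T);C2=cloud(S["scene"])
for n,(u,v) in seeds.items():
    p=px2w(T,u,v,.055)
    out=[]
    for c in (C,C2):
        m=(np.hypot(c[...,0]-p[0],c[...,1]-p[1])<.03)&(c[...,2]>.03)
        q=c[m]; zt=np.percentile(q[:,2],90); t=q[abs(q[:,2]-np.median(q[q[:,2]>zt-.006,2]))<.003]
        b=(t[:,:2].min(0)+t[:,:2].max(0))/2
        out+=[len(t),t.mean(0).round(4),b.round(4),np.ptp(t[:,:2],axis=0).round(3)]
    print(n,*out)
# lanes
for c,im,nm,K in((C,T["img"],"top",T),(C2,S["scene"]["img"],"scene",S["scene"])):
  for n,(u,v) in {"wide":(293,231),"narrow":(357,198)}.items():
    p=px2w(T,u,v,.004); 
    near=(np.hypot(c[...,0]-p[0],c[...,1]-p[1])<.09)
    hsv=cv2.cvtColor(im,cv2.COLOR_RGB2HSV)
    m=near&(hsv[...,1]<90)&(c[...,2]>.001)&(c[...,2]<.03)
    P=c[m]; rect=cv2.minAreaRect((P[:,:2]*1000).astype(np.float32))
    fl=P[P[:,2]<.0085]
    print(nm,n,m.sum(),"rect",np.round(rect[0],1),np.round(rect[1],1),round(rect[2],2),"floor z",np.median(fl[:,2]).round(4))
    md=near&(hsv[...,1]<90)&(hsv[...,2]>90)&(hsv[...,2]<185)&(c[...,2]<.009)&(c[...,2]>.001)
    k,l,st,ce=cv2.connectedComponentsWithStats(md.astype(np.uint8))
    for i in range(1,k):
      if st[i,4]>25: print("  comp",st[i].tolist(),c[l==i].mean(0).round(4))
for v in range(160,232,4): pass
im=T["img"][150:300,190:400]; cv2.imwrite("pics/crop0.png",cv2.resize(im[:,:,::-1],None,fx=3.8,fy=3.8,interpolation=cv2.INTER_CUBIC))
E
```

```text
fat_old 156 [0.514  0.0899 0.0646] [0.5135 0.0899] [0.032 0.032] 123 [0.5179 0.0883 0.0633] [0.5168 0.0897] [0.033 0.032]
fat_new 153 [0.4501 0.2834 0.0604] [0.4497 0.2838] [0.031 0.032] 77 [0.4547 0.2815 0.059 ] [0.4527 0.2844] [0.035 0.034]
slim_old 85 [ 0.5918 -0.0654  0.0543] [ 0.5923 -0.066 ] [0.024 0.023] 115 [ 0.5956 -0.0669  0.0531] [ 0.5944 -0.0664] [0.025 0.024]
slim_new 87 [0.6124 0.2574 0.0504] [0.613 0.258] [0.024 0.024] 65 [0.6169 0.2558 0.049 ] [0.616  0.2576] [0.025 0.026]
green 86 [0.6206 0.0059 0.0502] [0.6205 0.0048] [0.024 0.023] 102 [0.6249 0.0039 0.0493] [0.6246 0.0044] [0.024 0.027]
top wide 1113 rect [486.7  87.1] [117.8  63.8] 4.46 floor z 0.0044
  comp [280, 209, 8, 48, 93] [0.487  0.1119 0.0043]
  comp [295, 212, 8, 15, 65] [0.5124 0.07   0.0045]
  comp [287, 237, 14, 14, 151] [0.4559 0.0849 0.0047]
top narrow 973 rect [565.  -67.2] [ 55.8 121.8] 89.62 floor z 0.0044
  comp [359, 180, 7, 12, 38] [ 0.5885 -0.083   0.0042]
  comp [347, 183, 5, 40, 61] [ 0.543  -0.0475  0.0046]
  comp [352, 205, 10, 11, 84] [ 0.5325 -0.0663  0.0048]
scene wide 895 rect [490.   87.5] [117.6  64.5] 5.08 floor z 0.0034
  comp [308, 151, 25, 29, 97] [0.4745 0.0992 0.0041]
  comp [303, 158, 15, 9, 105] [0.4593 0.0851 0.0033]
  comp [293, 163, 56, 23, 149] [0.5085 0.0677 0.0049]
scene narrow 1146 rect [565.5 -65.9] [118.5  53.7] 0.08 floor z 0.0033
  comp [283, 198, 16, 15, 74] [ 0.53   -0.045   0.0039]
  comp [279, 208, 13, 9, 94] [ 0.5357 -0.0661  0.0033]
  comp [267, 210, 60, 33, 154] [ 0.5851 -0.083   0.0051]
  comp [296, 221, 14, 14, 37] [ 0.5932 -0.0771  0.0033]
```

View pics/crop0.png

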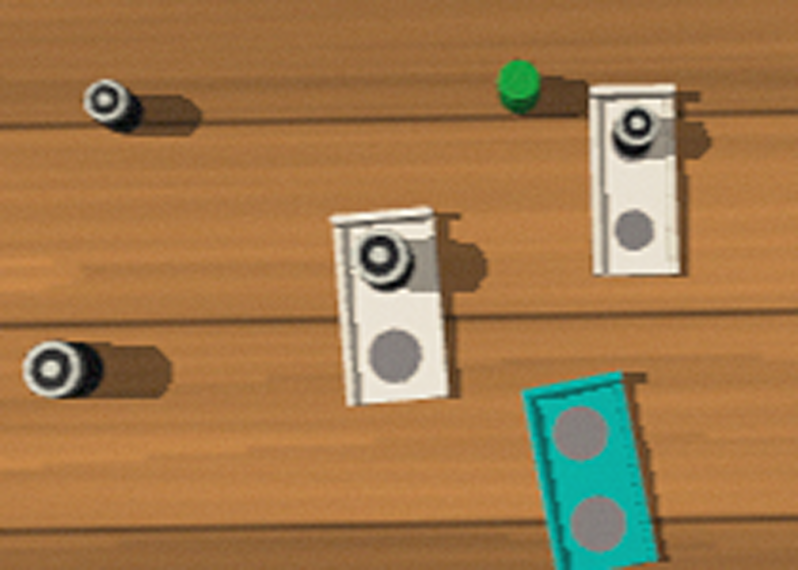

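The crop shows the two dark cells on the back marks of the white lanes, with free front discs at about (395,355) and (635,230) in the crop. The loose fat cell is at (52,368) and the loose slim one at (108,100). The green and turquoise look-alikes are clearly distinct. The two views agree on heights: floors about 4 mm, fat tops 64/60 mm and slim tops 54/50 mm. They disagree by about 3 mm in x, so I will refine with the wrist camera.

Request:
servo_tool:
  translation:
    - [0.039,-0.018,0]
    - [0.039,-0.018,0]
    - [0.039,-0.018,0]
    - [0.039,-0.018,0]
    - [0.039,-0.018,0]
    - [0.039,-0.018,0]
    - [0.039,-0.018,0]
    - [0.039,-0.018,0]
    - [0,0,0]
    - [0,0,0]
  turn:
    - [0,0,0]
    - [0,0,0]
    - [0,0,0]
    - [0,0,0]
    - [0,0,0]
    - [0,0,0]
    - [0,0,0]
    - [0,0,0]
    - [0,0,0.125]
    - [0,0,0.125]
  grip: 0.65

```text
clock: 1.35
tool_pos: [0.453, -0.3509, 0.2383]
eef_rot: [0.999, 0.041, -0.0, -0.0]
contact_force: [-0.2, -0.4, 0.3]
opening: 0.65
finger_force: 0.0
```

```bash
cat > go.py <<'E'
# python3 go.py x y z yaw : tool-frame shift needed (x,y,z) and turn rz, from the measured pose
import sys, numpy as np
from plant import r
from scipy.spatial.transform import Rotation as Ro
s=r.get_state(); R=Ro.from_quat(s["eef_rot"]).as_matrix(); p=s["tool_pos"]
yaw=np.arctan2(R[1,0],R[0,0])
print("t",round(s["clock"],2),"tcp",p.round(4),"yaw",yaw.round(4),"tilt",R[:,2].round(3),"q",s["q"].round(2),"F",s["contact_force"].round(1),"open",round(s["opening"]*88,1),"ff",round(s["finger_force"],1))
if len(sys.argv)>1:
    a=list(map(float,sys.argv[1:])); d=R.T@(np.array(a[:3])-p); print("shift",d.round(4),"rz",round(yaw-a[3],4))
E
python3 go.py 0.515 0.09 0.2 0.087
```

```text
t 1.35 tcp [ 0.453  -0.3509  0.2383] yaw 0.0824 tilt [-0.001  0.001 -1.   ] q [ 0.63  0.62 -0.09  1.73  0.07  0.8  -0.98] F [-0.2 -0.4  0.3] open 57.2 ff 0.0
shift [ 0.0981 -0.4343  0.0386] rz -0.0046
```

Request:
servo_tool:
  translation:
    - [0.011,-0.048,0.004]
    - [0.011,-0.048,0.004]
    - [0.011,-0.048,0.004]
    - [0.011,-0.048,0.004]
    - [0.011,-0.048,0.004]
    - [0.011,-0.048,0.004]
    - [0.011,-0.048,0.004]
    - [0.011,-0.049,0.005]
    - [0.011,-0.049,0.006]
    - [0,0,0]
  turn:
    - [0,0,0]
    - [0,0,0]
    - [0,0,0]
    - [0,0,0]
    - [0,0,0]
    - [0,0,0]
    - [0,0,0]
    - [0,0,0]
    - [0,0,0]
    - [0,0,0]

```text
clock: 2.6
tool_pos: [0.5144, 0.0947, 0.199]
eef_rot: [0.999, 0.047, -0.0, -0.001]
contact_force: [0.0, -1.3, -0.5]
opening: 0.649
finger_force: 0.0
```

```bash
python3 go.py 0.515 0.09 0.2 0.087
python3 - <<'E'
from plant import optics
import cv2,numpy as np
s=optics.snapshot("wrist"); np.savez("w1.npz",**s); cv2.imwrite("pics/w1.png",s["img"][:,:,::-1])
print(s["mtx"],s["R"].round(3),(-s["R"].T@s["t"]).round(4))
E
```

```text
t 2.6 tcp [0.5144 0.0947 0.199 ] yaw 0.0936 tilt [-0.001  0.003 -1.   ] q [-0.26  0.61 -0.02  1.92  0.01  0.61 -1.76] F [ 0.  -1.3 -0.5] open 57.2 ff 0.0
shift [ 0.0002  0.0047 -0.001 ] rz 0.0066
[[309.70691629   0.         321.92611449]
 [  0.         309.70691629 195.80170301]
 [  0.           0.           1.        ]] [[ 0.092 -0.996 -0.003]
 [-0.945 -0.088  0.315]
 [-0.314 -0.026 -0.949]] [0.5967 0.1014 0.3455]
```

View pics/w1.png

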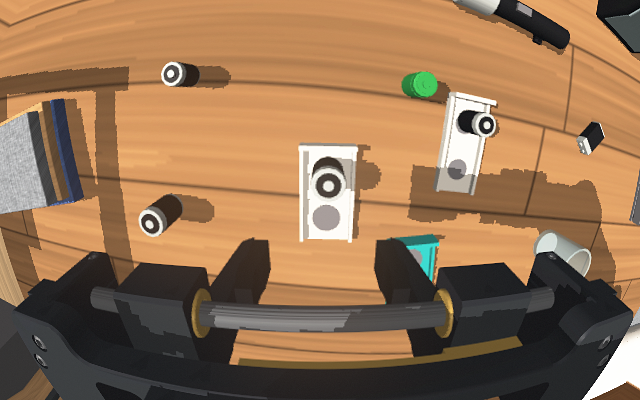

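The wrist view (from 0.35 m) shows the wide lane at (328,195), the fat old cell's nub at (328,186) and the front disc at (326,217). The narrow lane's front disc is at (457,169) and the slim old cell is at (486,125). The loose cells are at (152,222) fat and (174,74) slim. I'll measure all of them in this view.

```bash
cat >> h.py <<'E'
def wray(s):
    v,u=np.mgrid[0:400,0:640]; K=s["mtx"]; x=(u-K[0,2])/K[0,0]; y=(v-K[1,2])/K[0,0]
    th=np.hypot(x,y)+1e-9; k=np.tan(th)/th
    return np.stack([x*k,y*k,np.ones_like(x)],-1)
def wcloud(s): return (wray(s)*s["z_map"][...,None]-s["t"])@s["R"]
def cell(c,x,y,zt,rad=.028):
    m=(np.hypot(c[...,0]-x,c[...,1]-y)<rad)&(abs(c[...,2]-zt)<.006)
    q=c[m]; zm=np.median(q[:,2]); q=q[abs(q[:,2]-zm)<.0015]
    (cx,cy),rr=cv2.minEnclosingCircle((q[:,:2]*1000).astype(np.float32))
    return len(q),q.mean(0).round(4),round(cx,1),round(cy,1),round(rr,1)
def disc(c,im,x,y,rad=.022):
    hsv=cv2.cvtColor(im,cv2.COLOR_RGB2HSV)
    near=(np.hypot(c[...,0]-x,c[...,1]-y)<rad)&(abs(c[...,2]-.004)<.004)
    vals=hsv[...,2][near]; th,_=cv2.threshold(vals.reshape(-1,1),0,255,cv2.THRESH_OTSU)
    q=c[near&(hsv[...,2]<=th)]
    (cx,cy),rr=cv2.minEnclosingCircle((q[:,:2]*1000).astype(np.float32))
    return len(q),th,q.mean(0).round(4),round(cx,1),round(cy,1),round(rr,1)
def lane(c,im,x,y):
    hsv=cv2.cvtColor(im,cv2.COLOR_RGB2HSV)
    m=(np.hypot(c[...,0]-x,c[...,1]-y)<.085)&(hsv[...,1]<90)&(c[...,2]>.0015)&(c[...,2]<.03)
    q=c[m]; r=cv2.minAreaRect((q[:,:2]*1000).astype(np.float32)); return np.round(r[0],1),np.round(r[1],1),round(r[2],2)
E
python3 - <<'E'
from h import *
s=dict(np.load("w1.npz")); c=wcloud(s)
for n,a in {"fat_old":(.515,.09,.064),"fat_new":(.451,.284,.06),"slim_old":(.593,-.066,.054),"slim_new":(.614,.258,.05)}.items(): print(n,*cell(c,*a))
print(*disc(c,s["img"],.4576,.085)); print(*disc(c,s["img"],.534,-.066,.018))
print(*lane(c,s["img"],.488,.0875)); print(*lane(c,s["img"],.565,-.0665))
E
python3 go.py .515 .09 .2 .087
```

```text
fat_old 821 [0.5157 0.0891 0.0648] 515.5 88.8 17.1
fat_new 444 [0.4526 0.2822 0.0608] 451.8 283.0 17.3
slim_old 336 [ 0.5927 -0.0659  0.0547] 593.0 -66.4 13.2
slim_new 347 [0.6146 0.2559 0.0508] 614.2 256.4 13.3
544 207.0 [0.4578 0.085  0.0049] 457.2 87.9 19.1
416 195.0 [ 0.5304 -0.065   0.0047] 532.8 -65.5 17.8
[486.6  86.5] [120.8  65.1] 3.63
[564.  -72.7] [ 66.6 121.1] 89.86
t 2.65 tcp [0.5142 0.0912 0.1992] yaw 0.0893 tilt [-0.001  0.    -1.   ] q [-0.25  0.61 -0.01  1.92  0.01  0.61 -1.76] F [-0.7 -0.2  0.5] open 56.9 ff 0.0
shift [ 0.0007  0.0012 -0.0008] rz 0.0023
```

Request:
servo_tool:
  translation:
    - [0.001,0.002,0.03]
    - [0,0,0.04]
    - [0,0,0.04]
    - [0,0,0.03]
    - [0,0,0.02]
    - [0,0,0.014]
    - [0,0,0]
  turn:
    - [0,0,0]
    - [0,0,0]
    - [0,0,0]
    - [0,0,0]
    - [0,0,0]
    - [0,0,0]
    - [0,0,0]

```text
clock: 3.52
tool_pos: [0.5154, 0.086, 0.0252]
eef_rot: [0.999, 0.042, -0.001, 0.0]
contact_force: [0.2, 1.2, 0.1]
opening: 0.652
finger_force: 0.0
```

Request:
servo_tool:
  translation:
    - [0,0,0]
    - [0,0,0]
    - [0,0,0]
    - [0,0,0]
    - [0,0,0]
    - [0,0,0]
  turn:
    - [0,0,0]
    - [0,0,0]
    - [0,0,0]
    - [0,0,0]
    - [0,0,0]
    - [0,0,0]
  grip: 0.3
  grip_force: 15

```text
clock: 4.28
tool_pos: [0.5164, 0.0878, 0.0265]
eef_rot: [0.999, 0.043, 0.001, -0.0]
contact_force: [-0.2, 1.5, 6.6]
opening: 0.384
finger_force: 15.0
```

```bash
python3 go.py .4578 .085 .025 .082
```

```text
t 4.28 tcp [0.5164 0.0878 0.0265] yaw 0.0854 tilt [ 0.002  0.001 -1.   ] q [-0.25  0.92 -0.01  2.01  0.03  0.21 -1.77] F [-0.2  1.5  6.6] open 33.8 ff 15.0
shift [-0.0586 -0.0022  0.0014] rz 0.0034
```

Request:
servo_tool:
  translation:
    - [0,0,-0.003]
    - [0,0,-0.004]
    - [0,0,0]
    - [-0.0145,0,0]
    - [-0.0145,0,0]
    - [-0.0145,0,0]
    - [-0.014,0,0]
    - [0,0,0]
    - [0,0,0]
  turn:
    - [0,0,0]
    - [0,0,0]
    - [0,0,0]
    - [0,0,0]
    - [0,0,0]
    - [0,0,0]
    - [0,0,0]
    - [0,0,0]
    - [0,0,0]

```text
clock: 5.4
tool_pos: [0.4595, 0.0824, 0.0327]
eef_rot: [0.999, 0.042, 0.001, -0.0]
contact_force: [0.3, 0.1, -0.6]
opening: 0.381
finger_force: 15.0
```

```bash
python3 go.py .4578 .085 .025 .082
python3 - <<'E'
from plant import optics
from h import *
s=optics.snapshot("wrist"); np.savez("w2.npz",**s); cv2.imwrite("pics/w2.png",s["img"][:,:,::-1])
t=optics.snapshot("top"); np.savez("t2.npz",**t)
for c,i in((wcloud(s),s["img"]),(cloud(t),t["img"])):
    print(*disc(c,i,.515,.09)); print(*cell(c,.458,.085,.07))
E
```

```text
t 5.4 tcp [0.4595 0.0824 0.0327] yaw 0.0847 tilt [ 0.001  0.    -1.   ] q [-0.28  0.89 -0.    2.18  0.02  0.08 -1.78] F [ 0.3  0.1 -0.6] open 33.5 ff 15.0
shift [-0.0015 -0.0027  0.0077] rz 0.0027
2709 192.0 [0.5132 0.0892 0.0049] 514.0 92.1 20.1
2292 [0.4657 0.083  0.0709] 469.4 85.6 25.5
0 0.0 [nan nan nan] 0.0 0.0 0.0
0 [nan nan nan] 0.0 0.0 0.0h.py:25: RuntimeWarning: Mean of empty slice.
  return len(q),th,q.mean(0).round(4),round(cx,1),round(cy,1),round(rr,1)
  ret = um.true_divide(
  return _methods._mean(a, axis=axis, dtype=dtype,
  ret = ret.dtype.type(ret / rcount)
h.py:18: RuntimeWarning: Mean of empty slice.
  return len(q),q.mean(0).round(4),round(cx,1),round(cy,1),round(rr,1)
```

View pics/w2.png

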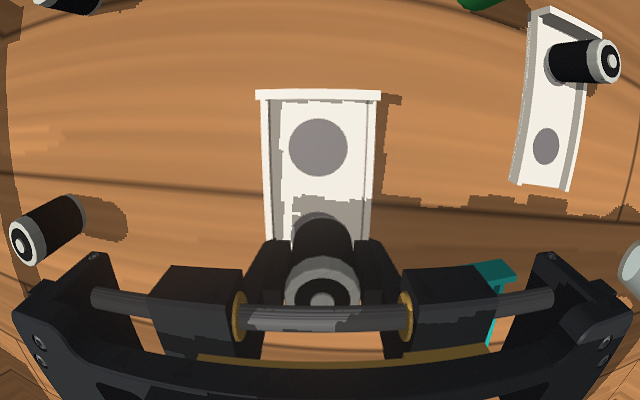

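The view shows the fat old cell held over the front mark and the back disc now bare at (318,147). The disc sits slightly left of the tool plane (u≈322). I'll measure the offset precisely.

```bash
cat >> h.py <<'E'
def blob(c,im,u,v,tol=12):
    m=np.zeros((402,642),np.uint8)
    cv2.floodFill(im.copy(),m,(u,v),0,(tol,)*3,(tol,)*3,4|cv2.FLOODFILL_MASK_ONLY|cv2.FLOODFILL_FIXED_RANGE|(255<<8))
    m=cv2.morphologyEx(m[1:-1,1:-1],cv2.MORPH_OPEN,np.ones((3,3)))>0; q=c[m]
    (cx,cy),rr=cv2.minEnclosingCircle((q[:,:2]*1000).astype(np.float32))
    return m.sum(),q.mean(0).round(4),round(cx,1),round(cy,1),round(rr,1)
E
python3 - <<'E'
from h import *
s=dict(np.load("w2.npz")); c=wcloud(s)
print("back wide",*blob(c,s["img"],318,147)); print("front nar",*blob(c,s["img"],546,146))
for v in range(262,312,6): print(v,s["img"][v,322],c[v,322].round(4))
print("nub?",*blob(c,s["img"],322,300,25))
s=dict(np.load("w1.npz")); c=wcloud(s)
print("front wide",*blob(c,s["img"],326,217)); 
for n in("top0",):
  s=dict(np.load(n+".npz")); c=cloud(s); print("top front wide",*blob(c,s["img"],294,244),*blob(c,s["img"],357,210))
s=dict(np.load("w2.npz")); c=wcloud(s)
m=(abs(c[...,2]-.0708)<.0025)&(np.hypot(c[...,0]-.458,c[...,1]-.083)<.017); q=c[m]; print(m.sum(),q.min(0),q.max(0),q.mean(0))
m&=(s["img"].min(-1)>120);q=c[m];print(m.sum(),q.min(0),q.max(0),q.mean(0))
E
```

```text
back wide 2599 [0.5133 0.089  0.0058] 519.0 89.3 22.7
front nar 715 [ 0.5331 -0.0657  0.0054] 538.3 4.6 84.3
262 [89 89 85] [0.475  0.0833 0.0657]
268 [111 110 105] [0.4742 0.0832 0.0694]
274 [120 118 113] [0.4719 0.083  0.0703]
280 [31 28 26] [0.4699 0.0828 0.0719]
286 [32 30 27] [0.4663 0.0825 0.0711]
292 [61 59 57] [0.4636 0.0823 0.0716]
298 [122 122 114] [0.4609 0.0821 0.0723]
304 [125 124 117] [0.4576 0.0818 0.0724]
310 [81 79 78] [0.4866 0.0842 0.112 ]
nub? 214 [0.4622 0.0822 0.0756] 499.4 85.9 42.4
front wide 522 [0.4595 0.0853 0.0095] 519.3 91.8 78.0
top front wide 130 [0.4565 0.0847 0.0047] 456.7 84.8 15.3 71 [ 0.5328 -0.0662  0.0046] 532.8 -66.6 11.3
2281 [0.45408186 0.0660505  0.06831981] [0.47493277 0.09861996 0.07329834] [0.46511141 0.08309391 0.07098841]
26 [0.45516985 0.06665999 0.06938007] [0.47432161 0.09453657 0.07247927] [0.46927798 0.08233378 0.07060515]
```

Request:
servo_tool:
  translation:
    - [0,-0.0025,0]
    - [0,0,0]
    - [0,0,0.003]
    - [0,0,0.003]
    - [0,0,0.0005]
    - [0,0,0]
  turn:
    - [0,0,0]
    - [0,0,0]
    - [0,0,0]
    - [0,0,0]
    - [0,0,0]
    - [0,0,0]

```text
clock: 6.25
tool_pos: [0.4583, 0.0847, 0.0264]
eef_rot: [0.999, 0.042, 0.0, 0.0]
contact_force: [-0.3, 0.9, 4.0]
opening: 0.38
finger_force: 15.0
```

```bash
python3 go.py .4578 .085 .025 .082
```

```text
t 6.25 tcp [0.4583 0.0847 0.0264] yaw 0.0848 tilt [ 0. -0. -1.] q [-0.28  0.9  -0.    2.18  0.02  0.06 -1.79] F [-0.3  0.9  4. ] open 33.4 ff 15.0
shift [-0.0005 -0.0003  0.0014] rz 0.0028
```

Request:
servo_tool:
  translation:
    - [0,0,0]
    - [0,0,0]
    - [0,0,0]
    - [0,0,0]
  turn:
    - [0,0,0]
    - [0,0,0]
    - [0,0,0]
    - [0,0,0]
  grip: 0.65

```text
clock: 6.75
tool_pos: [0.4583, 0.0847, 0.0261]
eef_rot: [0.999, 0.042, -0.0, 0.0]
contact_force: [-0.5, 0.6, -0.7]
opening: 0.647
finger_force: 0.0
```

Request:
servo_tool:
  translation:
    - [0,0,-0.03]
    - [0,0,-0.05]
    - [0.01,-0.02,-0.05]
    - [0.01,-0.04,-0.04]
    - [0,-0.045,0]
    - [0,-0.045,0]
    - [0,-0.04,0]
    - [0,0,0]
  turn:
    - [0,0,0]
    - [0,0,0]
    - [0,0,0]
    - [0,0,0]
    - [0,0,0]
    - [0,0,0]
    - [0,0,0]
    - [0,0,0]

```text
clock: 7.75
tool_pos: [0.4608, 0.28, 0.196]
eef_rot: [0.999, 0.046, -0.0, -0.001]
contact_force: [0.1, -0.8, -1.1]
opening: 0.651
finger_force: 0.0
```

```bash
python3 - <<'E'
from plant import optics
from h import *
s=optics.snapshot("wrist"); np.savez("w3.npz",**s); cv2.imwrite("pics/w3.png",s["img"][:,:,::-1])
t=optics.snapshot("top"); np.savez("t3.npz",**t)
for c,i in((wcloud(s),s["img"]),(cloud(t),t["img"])):
    for n,a in {"fat_old":(.458,.085,.064),"fat_new":(.451,.284,.06),"slim_new":(.614,.258,.05)}.items():
        try: print(n,*cell(c,*a))
        except Exception as e: print(n,e)
    try: print("disc",*disc(c,i,.515,.09))
    except Exception as e: print(e)
E
python3 go.py .452 .283 .15 .0
```

```text
fat_old 484 [0.4575 0.0858 0.0646] 456.7 84.5 17.1
fat_new 797 [0.4523 0.2835 0.0609] 451.5 283.6 17.0
slim_new 448 [0.6137 0.257  0.051 ] 613.9 256.9 12.7
disc 478 209.0 [0.5128 0.0897 0.0048] 511.7 92.1 18.8
fat_old 121 [0.4558 0.085  0.0643] 456.0 85.3 16.5
fat_new 0 [nan nan nan] 0.0 0.0 0.0
slim_new 50 [0.612  0.2581 0.0507] 611.6 258.4 11.8
disc 143 191.0 [0.512  0.0892 0.0045] 512.3 88.8 16.5
t 7.85 tcp [0.4618 0.2752 0.1959] yaw 0.0852 tilt [-0.001 -0.001 -1.   ] q [-0.65  0.63  0.05  1.88 -0.05  0.63 -2.06] F [ 0.8 -0.5 -0.7] open 57.3 ff 0.0
shift [-0.009  -0.0086  0.0459] rz 0.0852
  return _methods._mean(a, axis=axis, dtype=dtype,
  ret = ret.dtype.type(ret / rcount)
h.py:18: RuntimeWarning: Mean of empty slice.
  return len(q),q.mean(0).round(4),round(cx,1),round(cy,1),round(rr,1)
  ret = um.true_divide(
```

View pics/w3.png

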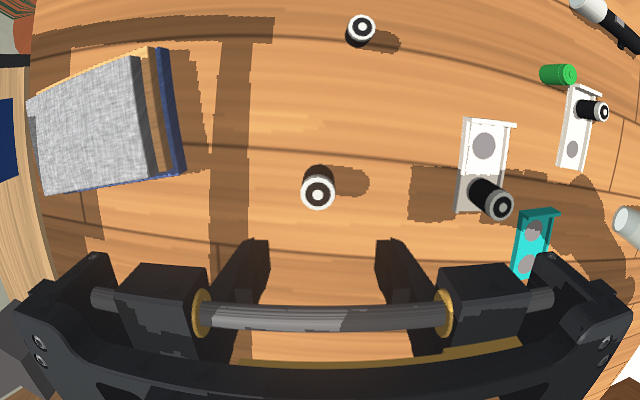

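The picture shows the fat old cell standing upright at the front mark (500,205) and the back disc bare at (484,146). The loose fat cell is in front of the gripper at (318,188). Next: grasp the new fat cell.

Request:
servo_tool:
  translation:
    - [-0.009,-0.009,0.03]
    - [0,0,0.04]
    - [0,0,0.04]
    - [0,0,0.03]
    - [0,0,0.02]
    - [0,0,0.013]
    - [0,0,0]
    - [0,0,0]
  turn:
    - [0,0,0]
    - [0,0,0]
    - [0,0,0]
    - [0,0,0]
    - [0,0,0]
    - [0,0,0]
    - [0,0,0]
    - [0,0,0]

```text
clock: 8.85
tool_pos: [0.453, 0.2837, 0.0239]
eef_rot: [0.999, 0.042, 0.001, -0.0]
contact_force: [0.1, 0.5, -0.3]
opening: 0.65
finger_force: 0.0
```

Request:
servo_tool:
  translation:
    - [0,0,0]
    - [0,0,0]
    - [0,0,0]
    - [0,0,0]
    - [0,0,0]
    - [0,0,0]
  turn:
    - [0,0,0]
    - [0,0,0]
    - [0,0,0]
    - [0,0,0]
    - [0,0,0]
    - [0,0,0]
  grip: 0.3
  grip_force: 15

```text
clock: 9.6
tool_pos: [0.4526, 0.284, 0.0236]
eef_rot: [0.999, 0.042, 0.0, -0.0]
contact_force: [-0.5, -0.4, 6.0]
opening: 0.381
finger_force: 15.0
```

Request:
servo_tool:
  translation:
    - [0,0,-0.02]
    - [0,0,-0.04]
    - [0,0,-0.04]
    - [0,0,0]
    - [0,0,0]
  turn:
    - [0,0,0]
    - [0,0,0]
    - [0,0,0]
    - [0,0,0]
    - [0,0,0]

```text
clock: 10.22
tool_pos: [0.4518, 0.2837, 0.1225]
eef_rot: [0.999, 0.042, -0.001, 0.0]
contact_force: [0.2, -0.3, -1.6]
opening: 0.386
finger_force: 15.0
```

```bash
python3 go.py .513 .0893 .126 .0785
```

```text
t 10.22 tcp [0.4518 0.2837 0.1225] yaw 0.085 tilt [-0.001 -0.001 -1.   ] q [-0.67  0.75  0.03  1.95 -0.06  0.45 -2.08] F [ 0.2 -0.3 -1.6] open 33.9 ff 15.0
shift [ 0.0445  0.1989 -0.0034] rz 0.0065
```

Request:
servo_tool:
  translation:
    - [0.009,0.03,0]
    - [0.009,0.04,0]
    - [0.009,0.04,0]
    - [0.009,0.04,0]
    - [0.0085,0.03,0]
    - [0,0.019,0]
    - [0,0,0]
    - [0,0,0]
    - [0,0,0]
  turn:
    - [0,0,0]
    - [0,0,0]
    - [0,0,0]
    - [0,0,0]
    - [0,0,0]
    - [0,0,0]
    - [0,0,0]
    - [0,0,0]
    - [0,0,0]

```text
clock: 11.35
tool_pos: [0.5132, 0.091, 0.1228]
eef_rot: [0.999, 0.044, -0.0, -0.0]
contact_force: [-0.4, 0.8, -0.3]
opening: 0.384
finger_force: 15.0
```

```bash
python3 go.py .513 .0893 .030 .0785
python3 - <<'E'
from plant import optics
from h import *
s=optics.snapshot("wrist"); np.savez("w4.npz",**s); cv2.imwrite("pics/w4.png",s["img"][:,:,::-1])
c=wcloud(s)
print(cell(c,.457,.085,.064))
m=(abs(c[...,2]-.159)<.003)&(np.hypot(c[...,0]-.513,c[...,1]-.0893)<.02); q=c[m]; print(m.sum(),q[:,0].max())
for v in range(262,312,6): print(v,s["img"][v,322],c[v,322].round(4))
E
```

```text
t 11.35 tcp [0.5132 0.091  0.1228] yaw 0.0871 tilt [-0.001  0.001 -1.   ] q [-0.25  0.74 -0.03  1.98  0.04  0.42 -1.79] F [-0.4  0.8 -0.3] open 33.8 ff 15.0
shift [-0.0002  0.0017  0.0928] rz 0.0086
(0, array([nan, nan, nan]), 0.0, 0.0, 0.0)
2601 0.5296390002735841
262 [113 112 106] [0.5288 0.0919 0.156 ]
268 [161 160 152] [0.528  0.0918 0.1595]
274 [157 156 148] [0.5249 0.0916 0.1594]
280 [41 39 36] [0.5232 0.0914 0.1614]
286 [41 38 36] [0.5197 0.0911 0.1607]
292 [124 124 118] [0.5171 0.0909 0.1616]
298 [152 151 144] [0.514  0.0906 0.1617]
304 [153 153 145] [0.5108 0.0904 0.1619]
310 [102  99  99] [0.5415 0.093  0.2035]
  return _methods._mean(a, axis=axis, dtype=dtype,
  ret = ret.dtype.type(ret / rcount)
h.py:18: RuntimeWarning: Mean of empty slice.
  return len(q),q.mean(0).round(4),round(cx,1),round(cy,1),round(rr,1)
  ret = um.true_divide(
```

Request:
servo_tool:
  translation:
    - [0,0.001,0.02]
    - [0,0,0.03]
    - [0,0,0.025]
    - [0,0,0.01]
    - [0,0,0.005]
    - [0,0,0]
    - [0,0,0]
  turn:
    - [0,0,0]
    - [0,0,0]
    - [0,0,0]
    - [0,0,0]
    - [0,0,0]
    - [0,0,0]
    - [0,0,0]

```text
clock: 12.28
tool_pos: [0.5142, 0.0886, 0.0339]
eef_rot: [0.999, 0.042, 0.001, -0.0]
contact_force: [-0.3, 0.2, -1.3]
opening: 0.381
finger_force: 15.0
```

```bash
python3 go.py .513 .0893 .0265 .0785
```

```text
t 12.28 tcp [0.5142 0.0886 0.0339] yaw 0.0848 tilt [ 0.001  0.    -1.   ] q [-0.25  0.9  -0.01  2.01  0.05  0.23 -1.79] F [-0.3  0.2 -1.3] open 33.5 ff 15.0
shift [-0.0011 -0.0008  0.0074] rz 0.0063
```

Request:
servo_tool:
  translation:
    - [-0.0005,-0.0005,0.003]
    - [0,0,0.002]
    - [0,0,0.001]
    - [0,0,0.001]
    - [0,0,0]
  turn:
    - [0,0,0]
    - [0,0,0]
    - [0,0,0]
    - [0,0,0]
    - [0,0,0]

```text
clock: 12.9
tool_pos: [0.5131, 0.0889, 0.0275]
eef_rot: [0.999, 0.042, 0.0, 0.0]
contact_force: [-1.7, -0.6, 13.3]
opening: 0.382
finger_force: 15.0
```

```bash
python3 go.py .513 .0893 .0265 .0785
```

```text
t 12.9 tcp [0.5131 0.0889 0.0275] yaw 0.0848 tilt [ 0.001  0.    -1.   ] q [-0.25  0.91 -0.01  2.02  0.05  0.21 -1.8 ] F [-1.7 -0.6 13.3] open 33.6 ff 15.0
shift [-0.0001 -0.0004  0.001 ] rz 0.0063
```

Seated. Releasing, then going up and over towards the narrow lane's old cell.

Request:
servo_tool:
  translation:
    - [0,0,0]
    - [0,0,0]
    - [0,0,0]
    - [0,0,0]
  turn:
    - [0,0,0]
    - [0,0,0]
    - [0,0,0]
    - [0,0,0]
  grip: 0.6

```text
clock: 13.4
tool_pos: [0.5131, 0.0889, 0.026]
eef_rot: [0.999, 0.042, -0.0, 0.0]
contact_force: [-0.0, 0.3, 0.1]
opening: 0.6
finger_force: 0.0
```

Request:
servo_tool:
  translation:
    - [0,0,-0.03]
    - [0,0,-0.05]
    - [0.01,0.02,-0.05]
    - [0.02,0.04,-0.04]
    - [0.02,0.045,0]
    - [0.01,0.045,0]
    - [0,0,0]
    - [0,0,0]
    - [0,0,0]
  turn:
    - [0,0,0]
    - [0,0,0]
    - [0,0,0]
    - [0,0,0]
    - [0,0,0]
    - [0,0,0]
    - [0,0,0.042]
    - [0,0,0.043]
    - [0,0,0]

```text
clock: 14.52
tool_pos: [0.5852, -0.0535, 0.196]
eef_rot: [1.0, 0.001, -0.0, -0.0]
contact_force: [-0.7, -0.1, -0.2]
opening: 0.602
finger_force: 0.0
```

```bash
python3 - <<'E'
from plant import optics
from h import *
s=optics.snapshot("wrist"); np.savez("w5.npz",**s); cv2.imwrite("pics/w5.png",s["img"][:,:,::-1])
c=wcloud(s)
for n,a in {"fat_old":(.458,.085,.064),"fat_new":(.513,.089,.064),"slim_old":(.593,-.066,.054)}.items(): print(n,*cell(c,*a))
print("disc",*disc(c,s["img"],.532,-.066,.016))
E
python3 go.py .593 -.066 .0245 .0
```

```text
fat_old 0 [nan nan nan] 0.0 0.0 0.0
fat_new 512 [0.5135 0.0877 0.0648] 512.7 88.6 17.0
slim_old 457 [ 0.5935 -0.0669  0.0549] 593.2 -66.6 13.0
disc 329 212.0 [ 0.5335 -0.0665  0.0049] 533.4 -66.7 12.7
t 14.57 tcp [ 0.5853 -0.0536  0.1961] yaw 0.0027 tilt [-0.001  0.001 -1.   ] q [ 0.04  0.69 -0.05  1.73  0.04  0.72 -1.6 ] F [-0.2  1.   1.5] open 53.0 ff 0.0
shift [0.0078 0.0125 0.1716] rz 0.0027
  return _methods._mean(a, axis=axis, dtype=dtype,
  ret = ret.dtype.type(ret / rcount)
h.py:18: RuntimeWarning: Mean of empty slice.
  return len(q),q.mean(0).round(4),round(cx,1),round(cy,1),round(rr,1)
  ret = um.true_divide(
```

View pics/w5.png

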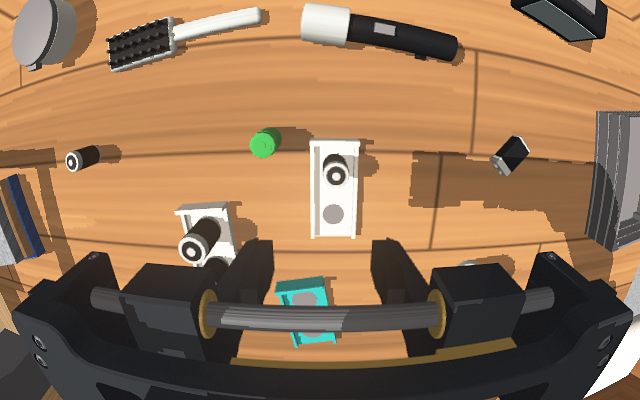

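Now over the narrow lane. The view shows the slim old cell at (336,172) with its front mark at (333,214), and the green look-alike at (263,144), which is clear of the fingers. The slim old cell sits about 60 mm behind the front mark.

Request:
servo_tool:
  translation:
    - [0.008,0.013,0.02]
    - [0,0,0.04]
    - [0,0,0.04]
    - [0,0,0.04]
    - [0,0,0.02]
    - [0,0,0.013]
    - [0,0,0]
    - [0,0,0]
  turn:
    - [0,0,0]
    - [0,0,0]
    - [0,0,0]
    - [0,0,0]
    - [0,0,0]
    - [0,0,0]
    - [0,0,0]
    - [0,0,0]

```text
clock: 15.58
tool_pos: [0.5945, -0.0685, 0.0244]
eef_rot: [1.0, -0.0, 0.001, 0.0]
contact_force: [-0.2, 0.1, 0.4]
opening: 0.6
finger_force: 0.0
```

Request:
servo_tool:
  translation:
    - [0,0,0]
    - [0,0,0]
    - [0,0,0]
    - [0,0,0]
    - [0,0,0]
    - [0,0,0]
  turn:
    - [0,0,0]
    - [0,0,0]
    - [0,0,0]
    - [0,0,0]
    - [0,0,0]
    - [0,0,0]
  grip: 0.2
  grip_force: 12

```text
clock: 16.32
tool_pos: [0.5939, -0.0683, 0.0235]
eef_rot: [1.0, -0.0, 0.0, -0.0]
contact_force: [-0.7, -0.4, 4.9]
opening: 0.291
finger_force: 12.0
```

```bash
python3 go.py .5335 -.0666 .029 0
```

```text
t 16.32 tcp [ 0.5939 -0.0683  0.0235] yaw -0.0 tilt [ 0.001  0.    -1.   ] q [ 0.06  0.96 -0.03  1.78  0.07  0.4  -1.6 ] F [-0.7 -0.4  4.9] open 25.6 ff 12.0
shift [-0.0604 -0.0017 -0.0055] rz -0.0
```

Request:
servo_tool:
  translation:
    - [0,0,-0.003]
    - [0,0,-0.004]
    - [0,0,0]
    - [-0.015,-0.001,0]
    - [-0.015,-0.0005,0]
    - [-0.015,0,0]
    - [-0.015,0,0]
    - [0,0,0]
    - [0,0,0]
  turn:
    - [0,0,0]
    - [0,0,0]
    - [0,0,0]
    - [0,0,0]
    - [0,0,0]
    - [0,0,0]
    - [0,0,0]
    - [0,0,0]
    - [0,0,0]

```text
clock: 17.45
tool_pos: [0.5347, -0.067, 0.0303]
eef_rot: [1.0, -0.0, 0.001, 0.0]
contact_force: [1.2, 0.3, -0.7]
opening: 0.288
finger_force: 12.0
```

```bash
python3 go.py .5335 -.0666 .0235 0;  python3 - <<'E'
from plant import optics
from h import *
s=optics.snapshot("wrist"); np.savez("w6.npz",**s); cv2.imwrite("pics/w6.png",s["img"][:,:,::-1])
c=wcloud(s)
print("disc",*disc(c,s["img"],.589,-.067,.018)); 
m=(abs(c[...,2]-.06)<.003)&(np.hypot(c[...,0]-.5335,c[...,1]+.0666)<.018); q=c[m]; print(m.sum(),q[:,0].max(),q[:,1].min(),q[:,1].max())
E
```

```text
t 17.45 tcp [ 0.5347 -0.067   0.0303] yaw -0.0002 tilt [ 0.001 -0.    -1.   ] q [ 0.05  0.92 -0.02  1.96  0.07  0.26 -1.6 ] F [ 1.2  0.3 -0.7] open 25.4 ff 12.0
shift [-0.0012 -0.0004  0.0068] rz -0.0002
disc 1611 219.0 [ 0.5893 -0.0662  0.0049] 588.8 -64.1 15.2
1894 0.5468460395979471 -0.08182857744076333 -0.05194363223237032
```

View pics/w6.png

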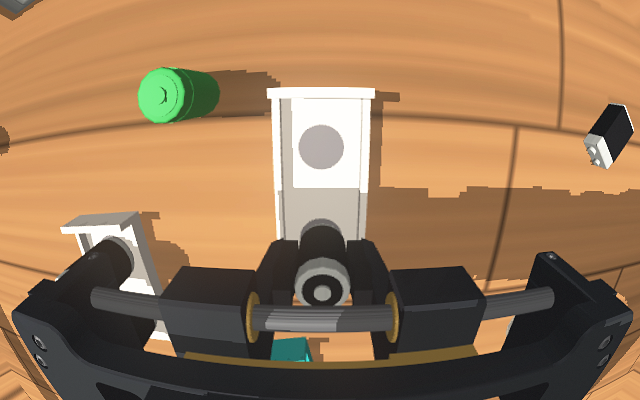

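The slim old cell is held over the front mark, aligned with the lane and with the back disc at (321,147). Lowering and releasing it.

Request:
servo_tool:
  translation:
    - [0,0,0.003]
    - [0,0,0.0025]
    - [0,0,0.001]
    - [0,0,0.0005]
    - [0,0,0]
  turn:
    - [0,0,0]
    - [0,0,0]
    - [0,0,0]
    - [0,0,0]
    - [0,0,0]

```text
clock: 18.12
tool_pos: [0.5336, -0.0669, 0.0235]
eef_rot: [1.0, -0.0, 0.0, 0.0]
contact_force: [-1.1, 0.6, 3.6]
opening: 0.292
finger_force: 12.0
```

Request:
servo_tool:
  translation:
    - [0,0,0]
    - [0,0,0]
    - [0,0,0]
    - [0,0,0]
  turn:
    - [0,0,0]
    - [0,0,0]
    - [0,0,0]
    - [0,0,0]
  grip: 0.6

```text
clock: 18.62
tool_pos: [0.5336, -0.067, 0.0231]
eef_rot: [1.0, -0.0, -0.0, 0.0]
contact_force: [0.7, 0.3, -0.7]
opening: 0.604
finger_force: 0.0
```

Request:
servo_tool:
  translation:
    - [0,0,-0.03]
    - [0,0,-0.05]
    - [0,-0.01,-0.05]
    - [0.01,-0.04,-0.03]
    - [0.01,-0.05,0]
    - [0.01,-0.05,0]
    - [0.01,-0.05,0]
    - [0.01,-0.05,0]
    - [0.01,-0.04,0]
    - [0,-0.02,0]
  turn:
    - [0,0,0]
    - [0,0,0]
    - [0,0,0]
    - [0,0,0]
    - [0,0,0]
    - [0,0,0]
    - [0,0,0]
    - [0,0,0]
    - [0,0,0]
    - [0,0,0]

```text
clock: 19.88
tool_pos: [0.5933, 0.2459, 0.1829]
eef_rot: [1.0, 0.001, -0.0, -0.001]
contact_force: [0.4, -0.3, 0.4]
opening: 0.6
finger_force: 0.0
```

```bash
python3 - <<'E'
from plant import optics
from h import *
s=optics.snapshot("wrist"); np.savez("w7.npz",**s); cv2.imwrite("pics/w7.png",s["img"][:,:,::-1])
t=optics.snapshot("top"); np.savez("t7.npz",**t)
for nm,c,i in(("w",wcloud(s),s["img"]),("t",cloud(t),t["img"])):
  for n,a in {"fat_old":(.458,.085,.064),"fat_new":(.513,.089,.064),"slim_old":(.5335,-.066,.054),"slim_new":(.614,.257,.05)}.items():
    try: print(nm,n,*cell(c,*a))
    except Exception as e: print(e)
  print(nm,"disc",*disc(c,i,.589,-.066,.018))
E
python3 go.py .614 .257 .0205 .0
```

```text
w fat_old 0 [nan nan nan] 0.0 0.0 0.0
w fat_new 292 [0.519  0.0895 0.0646] 515.7 88.3 16.5
w slim_old 155 [ 0.5327 -0.065   0.0546] 532.8 -66.4 13.2
w slim_new 510 [0.6147 0.2569 0.0508] 614.5 256.7 13.0
w disc 188 146.0 [ 0.5891 -0.0662  0.0048] 588.9 -65.8 13.6
t fat_old 119 [0.4556 0.085  0.0645] 455.9 85.5 16.6
t fat_new 97 [0.5107 0.09   0.0645] 511.1 89.9 16.4
t slim_old 58 [ 0.5324 -0.0663  0.0543] 531.5 -66.0 12.6
t slim_new 0 [nan nan nan] 0.0 0.0 0.0
t disc 85 134.0 [ 0.5887 -0.0663  0.0045] 588.6 -66.5 12.6
t 19.98 tcp [0.5926 0.2454 0.1828] yaw 0.0033 tilt [-0.001  0.001 -1.   ] q [-0.47  0.77  0.02  1.57 -0.02  0.8  -2.01] F [ 0.4 -0.3  0.2] open 53.0 ff 0.0
shift [ 0.0216 -0.0114  0.1623] rz 0.0033
  return _methods._mean(a, axis=axis, dtype=dtype,
  ret = ret.dtype.type(ret / rcount)
h.py:18: RuntimeWarning: Mean of empty slice.
  return len(q),q.mean(0).round(4),round(cx,1),round(cy,1),round(rr,1)
  ret = um.true_divide(
```

Request:
servo_tool:
  translation:
    - [0.0215,-0.0115,0.02]
    - [0,0,0.04]
    - [0,0,0.04]
    - [0,0,0.03]
    - [0,0,0.02]
    - [0,0,0.012]
    - [0,0,0]
    - [0,0,0]
  turn:
    - [0,0,0]
    - [0,0,0]
    - [0,0,0]
    - [0,0,0]
    - [0,0,0]
    - [0,0,0]
    - [0,0,0]
    - [0,0,0]

```text
clock: 20.98
tool_pos: [0.616, 0.2547, 0.0223]
eef_rot: [1.0, -0.0, 0.001, -0.0]
contact_force: [-0.1, -0.3, 0.5]
opening: 0.6
finger_force: 0.0
```

Request:
servo_tool:
  translation:
    - [0,0,0]
    - [0,0,0]
    - [0,0,0]
    - [0,0,0]
    - [0,0,0]
    - [0,0,0]
  turn:
    - [0,0,0]
    - [0,0,0]
    - [0,0,0]
    - [0,0,0]
    - [0,0,0]
    - [0,0,0]
  grip: 0.2
  grip_force: 12

```text
clock: 21.72
tool_pos: [0.6154, 0.255, 0.0216]
eef_rot: [1.0, 0.0, 0.0, -0.0]
contact_force: [-0.5, 1.0, 3.5]
opening: 0.289
finger_force: 12.0
```

Request:
servo_tool:
  translation:
    - [0,0,-0.02]
    - [0,0,-0.04]
    - [0,0,-0.05]
    - [0,0,0]
    - [0,0,0]
  turn:
    - [0,0,0]
    - [0,0,0]
    - [0,0,0]
    - [0,0,0]
    - [0,0,0]

```text
clock: 22.35
tool_pos: [0.6147, 0.254, 0.1314]
eef_rot: [1.0, -0.0, -0.0, 0.0]
contact_force: [-0.7, -0.0, -1.5]
opening: 0.29
finger_force: 12.0
```

```bash
python3 go.py .589 -.0664 .13 .0
```

```text
t 22.35 tcp [0.6147 0.254  0.1314] yaw -0.0004 tilt [-0.001 -0.001 -1.   ] q [-0.47  0.87  0.02  1.53 -0.02  0.74 -2.02] F [-0.7 -0.  -1.5] open 25.5 ff 12.0
shift [-0.0256  0.3205  0.0016] rz -0.0004
```

Request:
servo_tool:
  translation:
    - [-0.003,0.03,0]
    - [-0.003,0.045,0]
    - [-0.003,0.05,0]
    - [-0.003,0.05,0]
    - [-0.003,0.05,0]
    - [-0.004,0.045,0]
    - [-0.004,0.03,0]
    - [-0.0025,0.02,0]
    - [0,0,0]
    - [0,0,0]
  turn:
    - [0,0,0]
    - [0,0,0]
    - [0,0,0]
    - [0,0,0]
    - [0,0,0]
    - [0,0,0]
    - [0,0,0]
    - [0,0,0]
    - [0,0,0]
    - [0,0,0]

```text
clock: 23.6
tool_pos: [0.5898, -0.0632, 0.1309]
eef_rot: [1.0, 0.001, -0.0, -0.001]
contact_force: [0.4, 0.5, -0.3]
opening: 0.29
finger_force: 12.0
```

Request:
servo_tool:
  translation:
    - [0,0,0.02]
    - [0,0,0.03]
    - [0,0,0.03]
    - [0,0,0.01]
    - [0,0,0.005]
    - [0,0,0.003]
    - [0,0,0]
    - [0,0,0]
  turn:
    - [0,0,0]
    - [0,0,0]
    - [0,0,0]
    - [0,0,0]
    - [0,0,0]
    - [0,0,0]
    - [0,0,0]
    - [0,0,0]

```text
clock: 24.6
tool_pos: [0.5901, -0.0656, 0.0339]
eef_rot: [1.0, -0.0, 0.001, 0.0]
contact_force: [-0.0, 0.0, -0.3]
opening: 0.288
finger_force: 12.0
```

```bash
python3 go.py .5893 -.0664 .0255 .0;  python3 - <<'E'
from plant import optics
from h import *
s=optics.snapshot("wrist"); c=wcloud(s)
m=(abs(c[...,2]-.0625)<.005)&(np.hypot(c[...,0]-.589,c[...,1]+.0666)<.018); q=c[m]; print(m.sum(),q[:,0].max(),q[:,2].mean())
E
```

```text
t 24.6 tcp [ 0.5901 -0.0656  0.0339] yaw -0.0003 tilt [ 0.001 -0.    -1.   ] q [ 0.05  0.94 -0.04  1.79  0.08  0.4  -1.61] F [-0.   0.  -0.3] open 25.3 ff 12.0
shift [-0.0008  0.0008  0.0084] rz -0.0003
2290 0.6023620896977736 0.06262878882607331
```

Request:
servo_tool:
  translation:
    - [0,0.0008,0.003]
    - [0,0,0.003]
    - [0,0,0.0015]
    - [0,0,0.001]
    - [0,0,0]
  turn:
    - [0,0,0]
    - [0,0,0]
    - [0,0,0]
    - [0,0,0]
    - [0,0,0]

```text
clock: 25.28
tool_pos: [0.5895, -0.0663, 0.0255]
eef_rot: [1.0, -0.0, -0.0, 0.0]
contact_force: [-2.4, 0.3, 7.9]
opening: 0.288
finger_force: 12.0
```

```bash
python3 go.py .5893 -.0664 .0255 .0
```

```text
t 25.27 tcp [ 0.5895 -0.0663  0.0255] yaw -0.0002 tilt [-0. -0. -1.] q [ 0.06  0.96 -0.04  1.79  0.08  0.39 -1.61] F [-2.4  0.3  7.9] open 25.4 ff 12.0
shift [-0.0002  0.0001 -0.    ] rz -0.0002
```

Seated. Release, retreat clear of the lanes, and check.

Request:
servo_tool:
  translation:
    - [0,0,0]
    - [0,0,0]
    - [0,0,0]
    - [0,0,0]
  turn:
    - [0,0,0]
    - [0,0,0]
    - [0,0,0]
    - [0,0,0]
  grip: 0.6

```text
clock: 25.78
tool_pos: [0.5896, -0.0663, 0.0246]
eef_rot: [1.0, -0.0, -0.0, 0.0]
contact_force: [-0.1, -0.3, 0.1]
opening: 0.6
finger_force: 0.0
```

Request:
servo_tool:
  translation:
    - [0,0,-0.03]
    - [0,0,-0.05]
    - [0,0,-0.05]
    - [-0.02,0.02,-0.04]
    - [-0.04,0.04,-0.02]
    - [-0.04,0.04,-0.02]
    - [-0.02,0.04,0]
    - [0,0,0]
    - [0,0,0]
  turn:
    - [0,0,0]
    - [0,0,0]
    - [0,0,0]
    - [0,0,0]
    - [0,0,0]
    - [0,0,0]
    - [0,0,0]
    - [0,0,0]
    - [0,0,0]

```text
clock: 26.9
tool_pos: [0.47, -0.2055, 0.2347]
eef_rot: [1.0, 0.0, 0.0, -0.0]
contact_force: [0.2, 0.5, 0.3]
opening: 0.602
finger_force: 0.0
```

```bash
python3 - 2>/dev/null <<'E'
from plant import optics
from h import *
s=optics.snapshot("wrist")
t=optics.snapshot("top")
e=optics.snapshot("scene")
for nm,c in(("w",wcloud(s)),("t",cloud(t)),("s",cloud(e))):
  for n,a in {"fat_old":(.458,.085,.064),"fat_new":(.513,.089,.064),"slim_old":(.5335,-.066,.054),"slim_new":(.589,-.066,.054)}.items():
    print(nm,n,*cell(c,*a))
im=np.vstack([cv2.resize(x[:,:,::-1],None,fx=2.6,fy=2.6,interpolation=cv2.INTER_CUBIC) for x in (t["img"][150:262,250:480],e["img"][110:228,210:440])])
cv2.imwrite("pics/fin.png",im)
E
python3 go.py
```

```text
w fat_old 302 [0.4581 0.0828 0.0647] 457.5 83.7 17.3
w fat_new 311 [0.5126 0.0865 0.065 ] 512.3 88.1 17.0
w slim_old 316 [ 0.5331 -0.068   0.0547] 533.2 -67.2 13.3
w slim_new 309 [ 0.5882 -0.0672  0.0549] 588.6 -66.7 13.4
t fat_old 112 [0.4565 0.0846 0.0648] 455.9 85.2 16.5
t fat_new 105 [0.5107 0.0893 0.0645] 511.1 89.9 16.4
t slim_old 54 [ 0.5307 -0.0667  0.0549] 531.2 -66.0 12.5
t slim_new 54 [ 0.5864 -0.0655  0.0543] 587.5 -65.3 12.4
s fat_old 90 [0.4601 0.0839 0.063 ] 460.1 84.8 17.1
s fat_new 91 [0.5148 0.0879 0.063 ] 514.4 88.3 17.5
s slim_old 86 [ 0.5356 -0.0674  0.0533] 534.9 -66.7 12.9
s slim_new 91 [ 0.5907 -0.0664  0.0532] 589.8 -66.4 13.4
t 27.05 tcp [ 0.4704 -0.2047  0.2345] yaw 0.0027 tilt [ 0.     0.001 -1.   ] q [ 0.38  0.55 -0.1   1.91  0.08  0.69 -1.33] F [0.3 0.8 0.3] open 52.7 ff 0.0
```

View pics/fin.png

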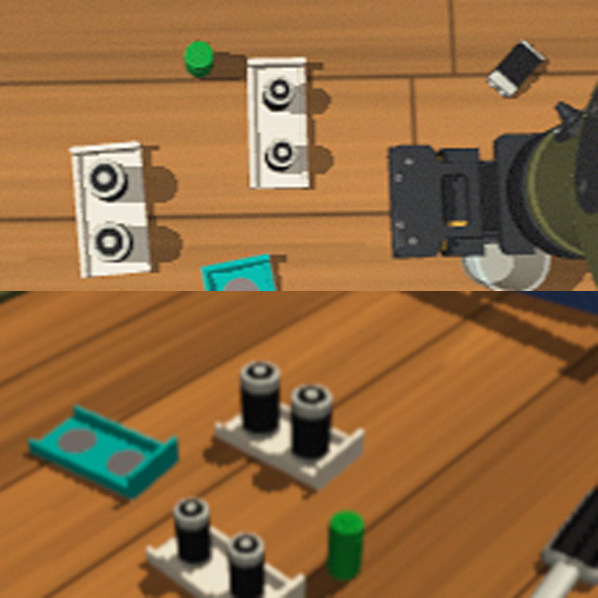

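All four cells stand upright at floor height, about 55–56 mm apart in each lane, and nothing else has moved. Handing the job in.

```bash
python3 -c "
from plant import r
print(r.finish_job())"
```

```text
the job is handed in; nothing more can be done
None
```

Both lanes are restocked, with each old cell on its front mark and the new one behind it, all four upright and let go of; the job was handed in at about 27 s, and the result of the judging was not shown.

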